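# Fetch the hardener from behind the bottles

## Task

Stand the two tall bottles from the front of the wooden kit rack upright on the rectangular wooden side board, and only then take the small amber hardener bottle out from behind them and stand it on the round green coaster. Then put the tall bottles back into the rack, each wholly inside the painted square of its own colour (they may have been standing on each other's squares). Keep the three bottles upright throughout and leave the plaster-and-foil figure undisturbed.

Things in the scene. Friction and masses are not known exactly. Their poses are not given: they have to be found in the camera images.
- jar_blue: tall white plastic bottle with a blue cap and a blue band, loose, about 0.35 kg: a plain cylinder 56 mm in diameter (cap included) and 150 mm tall; origin at the centre of its underside, z up. Starts upright in the front of the rack, on one of the two squares, which may be the wrong one.
- jar_yellow: tall white plastic bottle with a yellow cap and a yellow band, loose, about 0.35 kg: a plain cylinder 56 mm in diameter (cap included) and 150 mm tall; origin at the centre of its underside, z up. Starts upright in the front of the rack, on one of the two squares, which may be the wrong one.
- hardener: small amber glass bottle, red cap, loose, about 0.12 kg: straight body 46 mm across up to 44 mm, cap 32 mm across up to 59 mm; origin at the centre of its underside, z up. Upright in the rack's middle niche behind the tall bottles. Niche walls leave only 12 to 20 mm at its sides: grip it along the rack's x axis (60 mm free from its centre to the back; front free once the tall bottles are gone).
- pad_blue: blue painted square, 80 x 80 mm, flat on the rack's floor, place of the blue-capped bottle; origin at its centre on the floor's surface, z up, axes as the rack's. The squares' centres are 96 mm apart, at rack x = -65 mm, y = +48 or -48 mm; either colour may be left or right.
- pad_yellow: yellow painted square, 80 x 80 mm, flat on the rack's floor, place of the yellow-capped bottle; origin at its centre on the floor's surface, z up, axes as the rack's. The squares' centres are 96 mm apart, at rack x = -65 mm, y = +48 or -48 mm; either colour may be left or right.
- rack: fixed light-wood rack, 240 mm (x) x 220 mm (y); origin at the centre of its underside, z up, x from the open front to the back. Floor surface at z = 12 mm. Walls along x, 8 mm thick, x = -5 to 120 mm, tops at z = 76 mm, at y = +-47 (middle niche, 86 mm wide inside) and +-106 mm; back edge at x = 112 mm, 32 mm high. A tin and tape, up to 62 mm high, stand in the outer bays.
- side_board: fixed brown rectangular board lying on the table, 200 mm (its x) x 90 mm (its y), 8 mm thick; origin at the centre of its underside. The two tall bottles stand on it for the time being, anywhere wholly on it, for example 48 mm either side of its centre along x. To the robot's left or right.
- coaster: fixed round green coaster on the table, 76 mm in diameter, 4 mm thick; origin at the centre of its underside. On the other side of the robot from the side board.
- figure: small figure of white plaster with foil-wrapped limbs and head, loose, lying on the table beyond the coaster, about 260 x 170 mm and 50 mm high, 0.5 kg; origin near its middle on the table. It must not be moved.
Mind the look-alikes: they are no part of the job. What is meant by the side_board is not turquoise, and is the larger of those in its own colour. Leave any pink or purple look-alike of the jar_yellow alone.

How it is judged:
On the way, in this order (a step that is already met when the one before it is completed fails the run):
1. both tall bottles stand released on the side board, the hardener not yet taken (x of jar_blue in the frame of side_board between -0.08 and 0.08 m and y of jar_blue in the frame of side_board between -0.022 and 0.022 m and z of jar_blue in the frame of side_board between 0.004 and 0.013 m and angle between each of jar_blue, jar_yellow's own z axis and vertical below 0.1 rad and linear speed of each of jar_blue, jar_yellow below 0.03 m/s and contact force between the fingers and jar_blue below 0.1 N and x of jar_yellow in the frame of side_board between -0.08 and 0.08 m and y of jar_yellow in the frame of side_board between -0.022 and 0.022 m and z of jar_yellow in the frame of side_board between 0.004 and 0.013 m and contact force between the fingers and jar_yellow below 0.1 N and distance of hardener from where it was at the start of the episode below 0.025 m), for 0.2 s.
2. the hardener stands released on the coaster, the tall bottles still on the side board (horizontal distance between hardener and coaster below 0.016 m and z of hardener in the frame of coaster between 0.001 and 0.009 m and angle between each of hardener, jar_blue, jar_yellow's own z axis and vertical below 0.1 rad and linear speed of each of hardener, jar_blue, jar_yellow below 0.03 m/s and contact force between the fingers and hardener below 0.1 N and x of jar_blue in the frame of side_board between -0.08 and 0.08 m and y of jar_blue in the frame of side_board between -0.022 and 0.022 m and z of jar_blue in the frame of side_board between 0.004 and 0.013 m and contact force between the fingers and jar_blue below 0.1 N and x of jar_yellow in the frame of side_board between -0.08 and 0.08 m and y of jar_yellow in the frame of side_board between -0.022 and 0.022 m and z of jar_yellow in the frame of side_board between 0.004 and 0.013 m and contact force between the fingers and jar_yellow below 0.1 N), for 0.2 s.
At the end, for the whole second after the job is handed in: Each tall bottle stands upright (0.1 rad), released and still in the rack, its centre within 14 mm (each way) of the centre of its own colour's square; the hardener likewise on the coaster, within 16 mm of its centre; the figure within 20 mm of where it lay (x of jar_blue in the frame of pad_blue between -0.014 and 0.014 m and y of jar_blue in the frame of pad_blue between -0.014 and 0.014 m and z of jar_blue in the frame of pad_blue between -0.004 and 0.005 m and angle between each of jar_blue, jar_yellow, hardener's own z axis and vertical below 0.1 rad and linear speed of each of jar_blue, jar_yellow, hardener below 0.03 m/s and contact force between the fingers and jar_blue below 0.1 N and x of jar_yellow in the frame of pad_yellow between -0.014 and 0.014 m and y of jar_yellow in the frame of pad_yellow between -0.014 and 0.014 m and z of jar_yellow in the frame of pad_yellow between -0.004 and 0.005 m and contact force between the fingers and jar_yellow below 0.1 N and horizontal distance between hardener and coaster below 0.016 m and z of hardener in the frame of coaster between 0.001 and 0.009 m and contact force between the fingers and hardener below 0.1 N and distance of figure from where it was at the start of the episode below 0.02 m); the robot touches nothing.
It fails at once if a bottle (jar_blue) tipped by more than 0.7 rad (angle between jar_blue's own z axis and vertical above 0.7 rad).
It fails at once if a bottle (jar_yellow) tipped by more than 0.7 rad (angle between jar_yellow's own z axis and vertical above 0.7 rad).
It fails at once if a bottle (hardener) tipped by more than 0.7 rad (angle between hardener's own z axis and vertical above 0.7 rad).
It fails at once if the figure moved by more than 20 mm (distance of figure from where it was at the start of the episode above 0.02 m).
It also fails if it takes over 138 s, if anything falls off the work surface, if the arm or the gripper's body presses on something with over 40 N, if the wrist force passes 120 N, or if a joint passes its speed limit or range.

## Robot

A 7-joint arm with a two-finger parallel gripper is mounted at the origin on the work surface. World frame = base frame: x ahead of the robot, y to its left, z up, the work surface at z = 0. Lengths are in m, angles in rad, forces in N, time in s.
With the tool pointing down it reaches from about 0.35 to 0.9 m from the base axis. Payload 19.9 kg.
Tool frame: the origin (TCP) lies midway between the tips of the shut fingers; the grasp point (between the pads) lies 19 mm behind it (arm.hold_point_z is the distance from the TCP to the grasp point, in m); z points along the fingers, y is the line along which they close (so a half turn about z gives the same grasp; the last joint's range is limited). The gripper opens to 94 mm and grips with 3 to 60 N. Pads are 16 mm wide; open, the fingers measure 119 mm over their backs; the gripper's body (75 mm by 177 mm) begins 78 mm behind the grasp point.
Start: joints at [1.115, 0.417, -0.01, 1.614, 0.005, 1.111, -0.053], TCP at [0.252, -0.572, 0.205] pointing down, gripper open.
Joint ranges: [-2.81, 2.81], [-0.39, 2.02], [-1.27, 1.25], [0.06, 2.57], [-1.19, 4.33], [0.19, 2], [-2.82, 2.82]. Speed limits (rad/s): [1.89, 1.89, 2.39, 2.39, 3.01, 3.01, 3.01].

## Interface

Orientations are given as a unit quaternion [w, x, y, z].
In Python, from rig import get_obs, vision, order, arm gives the robot as it stands.
- The arm moves only by the tool servo_tool, never from a script. Its argument "moves" is a list of rows, each a list of 5 numbers: the opening, from -1 (shut) to 1 (fully open), then the shift along the tool's x, y, z in cm, then the turn about the tool's z in rad. A call has 1 to 5 rows; each row is the pose to reach, as a shift and turn from the pose commanded when the call began, along the tool's axes at that moment; what a row does not reach only later rows make up. A row lasts 1/12 s, in which the tool goes at most 41.7 mm and 7.16 degrees, less where a joint would pass 70% of its speed; a pose out of reach is approached as far as the arm can. A call with a gripper value outside its range is refused whole. The fingers move at their own pace and stop on an object; the grip force is fixed at half the most. Time passes only in rows, so rows that repeat a pose let the fingers close. It gives the time, the measured TCP pose, the force, the opening and the grip force at its end, in the units of the state.
- get_obs(): the state, without advancing time (a new reading comes with each control period).
- vision.grab_frame(name): name is "scene" or "top"; returns (picture, depth): 420x560x3 uint8, blue, green, red; 420x560 float32, m along the optical axis (not along the pixel's ray), 0 where there is no reading.
- vision.get_calibration(name): a dict with "intrinsics" (3x3 intrinsics, pixels), "dist_coeffs" ([k1, k2, p1, p2, k3] as OpenCV has them; the pictures are not rectified), "T" (4x4, takes a point from camera to world coordinates). Camera axes: x right, y up, looking along -z (the intrinsics and any distortion apply to the point x, -y, -z); pixel columns grow to the right and rows downward; lengths in m; the calibration is good to about 2 mm. A picture is of the moment at which its call begins. get_calibration takes no time and is no camera call.
- order.hand_in(): hands the job in; it is judged then, once.
The state is a dict: "time_s": time; "q": joint angles; "qd": joint speeds; "joint_efforts": joint torques, N m; "tool_pos": TCP position; "tcp_rot": TCP orientation; "contact_force": force on the tool from outside, world axes, zero at the start; "ft_torque": the same for the moment, N m; "finger_gap": opening from 0.0 (shut) to 1.0 (fully open); "grasp_force": force on a finger pad.
Only numpy, scipy, OpenCV 4.12 (cv2) and the standard library are available. Lean on these libraries where they do the work, as an engineer would, in place of code of your own. Each camera call takes 0.05 s, during which the arm holds its last target. There are 200 camera calls.

## Working session

There is one attempt and no reset: what is moved stays moved. The work goes in short steps, Python scripts to look and compute and a tool call to move; the robot and the scene stay as the last step left them, time stands still between calls to the robot, and variables do not carry over. Pictures are saved under pics/ and viewed, at most 14 in all, crops included, and the job is handed in when it is done.

Besides the shell and the picture viewer there is one more tool, called after "Call:" as name(argument=value, ...) on one line, values as JSON. servo_tool: Moves the arm, as the interface text tells. Its arguments: {"type":"object","properties":{"moves":{"type":"array"}},"required":["moves"]}

```bash
mkdir -p pics; ls; python3 - <<'E'
from rig import get_obs, vision, arm
import cv2,numpy as np
o=get_obs();print({k:np.round(v,3).tolist() for k,v in o.items()})
for n in("scene","top"):
    p,d=vision.grab_frame(n);cv2.imwrite(f"pics/{n}0.png",p);np.save(f"{n}0.npy",d)
    c=vision.get_calibration(n);print(n,c)
E
```

```text
pics
{'time_s': 0.0, 'q': [1.114, 0.418, -0.01, 1.614, 0.005, 1.111, -0.053], 'qd': [0.002, -0.001, -0.001, -0.001, -0.001, -0.0, -0.0], 'joint_efforts': [-0.002, -85.128, 0.637, -42.598, -0.049, 0.019, 0.0], 'tool_pos': [0.252, -0.572, 0.205], 'tcp_rot': [-0.001, 0.979, 0.206, -0.0], 'contact_force': [0.447, 0.602, -0.068], 'ft_torque': [0.011, 0.021, 0.053], 'grasp_force': 0.0, 'finger_gap': 1.001}
scene {'intrinsics': array([[397.87429004,   0.        , 275.33422883],
       [  0.        , 397.87429004, 211.88310609],
       [  0.        ,   0.        ,   1.        ]]), 'dist_coeffs': array([-0.0924588,  0.       ,  0.       ,  0.       ,  0.       ]), 'T': array([[ 0.21748399, -0.6352447 ,  0.7410566 ,  1.34037753],
       [ 0.97605704,  0.13869832, -0.16755725, -0.29480963],
       [ 0.00365655,  0.75975453,  0.65019973,  0.79177963],
       [ 0.        ,  0.        ,  0.        ,  1.        ]])}
top {'intrinsics': array([[491.44718906,   0.        , 281.17567005],
       [  0.        , 491.44718906, 211.03293135],
       [  0.        ,   0.        ,   1.        ]]), 'dist_coeffs': array([-0.01005006,  0.        ,  0.        ,  0.        ,  0.        ]), 'T': array([[ 7.18893746e-03,  9.90336329e-01, -1.38500089e-01,
         2.99054015e-01],
       [-9.99974098e-01,  7.07114538e-03, -1.34251966e-03,
        -1.15087425e-01],
       [-3.50191729e-04,  1.38506153e-01,  9.90361511e-01,
         1.44532756e+00],
       [ 0.00000000e+00,  0.00000000e+00,  0.00000000e+00,
         1.00000000e+00]])}
```

View pics/top0.png

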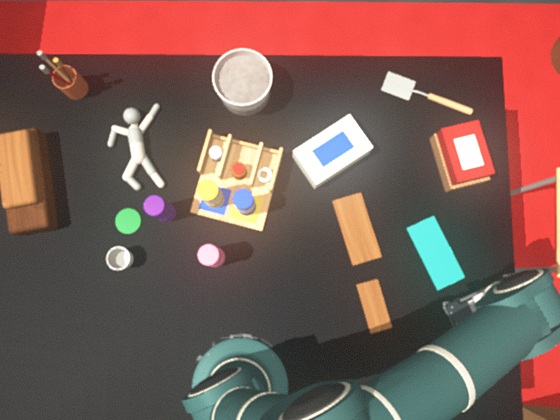

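View pics/scene0.png

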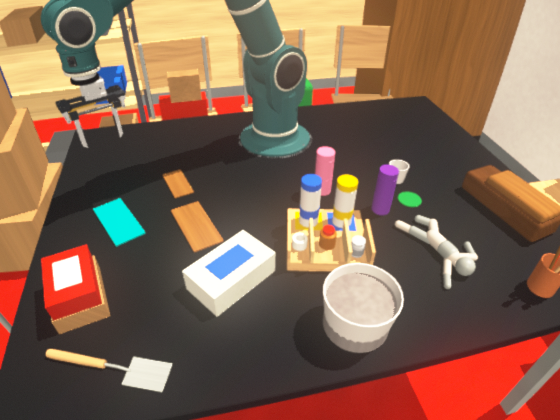

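The top view shows the yellow bottle at (209,192) on the blue square and the blue bottle at (244,203) on the yellow square, so they are swapped. The hardener is at (239,171) and the coaster at (128,221).

There are three candidate boards: the brown one at (357,229), a smaller brown one at (373,306) and a turquoise one at (436,252). The larger brown board, (357,229), fits. The purple (155,206) and pink (210,255) bottles are look-alikes to avoid.

```bash
cat > h.py <<'E'
import cv2,numpy as np
from rig import get_obs, vision
def world(n,uv,z=None,d=None):
    """pixels -> world, on plane(s) z or with depth d"""
    c=vision.get_calibration(n);T=c["T"]
    p=cv2.undistortPoints(np.float64(uv).reshape(-1,1,2),c["intrinsics"],c["dist_coeffs"])[:,0]
    r=np.c_[p[:,0],-p[:,1],-np.ones(len(p))]@T[:3,:3].T
    s=d if d is not None else (z-T[2,3])/r[:,2]
    return T[:3,3]+r*np.reshape(s,(-1,1))
def cloud(n,d):
    v,u=np.mgrid[:d.shape[0],:d.shape[1]]
    return world(n,np.c_[u.ravel(),v.ravel()],d=d.ravel()).reshape(*d.shape,3)
E
cat > m.py <<'E'
from h import *
p=cv2.imread("pics/top0.png");d=np.load("top0.npy");X=cloud("top",d)
hsv=cv2.cvtColor(p,cv2.COLOR_BGR2HSV);z=X[...,2]
def comp(m,seed,name):
    n,l,s,c=cv2.connectedComponentsWithStats(m.astype(np.uint8))
    k=l[seed[1],seed[0]]
    if k==0: print(name,"seed off",hsv[seed[1],seed[0]],X[seed[1],seed[0]]);return
    w=l==k;P=X[w];v,u=np.nonzero(w);zz=np.median(P[:,2])
    (cx,cy),(a,b),t=cv2.minAreaRect(world("top",np.c_[u,v],z=zz)[:,:2].astype(np.float32))
    print(name,"n",w.sum(),"z",zz.round(4),"rect c",np.round([cx,cy],4),"size",np.round([a,b],4),"ang",round(t,2),"mean",P.mean(0).round(4)[:2])
hi=z>0.145
for s,n in(((209,190),"yel"),((244,202),"blu"),((154,205),"pur"),((210,254),"pink")): comp(hi,s,n)
comp((hsv[...,0]>40)&(hsv[...,0]<80)&(hsv[...,1]>120)&(z<.03),(128,221),"coaster")
br=(hsv[...,0]<22)&(hsv[...,1]>80)&(hsv[...,2]>80)
comp(br&(z<.03),(357,229),"board");comp(br&(z<.03),(373,306),"board2")
comp((z>.06)&(z<.1)&((hsv[...,0]<6)|(hsv[...,0]>172)),(239,170),"hardcap")
comp((z>.006),(239,171),"rackall");comp(z>.005,(136,140),"fig")
cv2.imwrite("pics/c1.png",cv2.resize(p[115:285,100:300],None,fx=3.5,fy=3.5,interpolation=cv2.INTER_CUBIC))
cv2.imwrite("pics/c2.png",cv2.resize(p[180:340,300:480],None,fx=3,fy=3,interpolation=cv2.INTER_CUBIC))
E
python3 m.py
```

```text
yel n 360 z 0.1612 rect c [0.5324 0.0813] size [0.0568 0.0532] ang 1.44 mean [0.5306 0.08  ]
blu n 355 z 0.1616 rect c [ 0.5088 -0.0121] size [0.0563 0.053 ] ang 1.19 mean [ 0.5086 -0.0122]
pur n 323 z 0.1502 rect c [0.4927 0.226 ] size [0.0513 0.0539] ang 0.41 mean [0.492  0.2251]
pink n 344 z 0.1497 rect c [0.3622 0.0783] size [0.0527 0.0527] ang 1.42 mean [0.362  0.0762]
coaster n 5 z 0.0055 rect c [0.4689 0.342 ] size [0.003  0.0117] ang 0.42 mean [0.4688 0.3424]
board n 2255 z 0.0069 rect c [ 0.4502 -0.3346] size [0.2056 0.0969] ang 17.24 mean [ 0.449  -0.3352]
board2 n 1280 z 0.0048 rect c [ 0.2279 -0.3816] size [0.1487 0.0713] ang 15.85 mean [ 0.2278 -0.3816]
hardcap n 79 z 0.0708 rect c [0.6132 0.0125] size [0.0264 0.0257] ang 1.05 mean [0.6134 0.0121]
rackall n 6166 z 0.0161 rect c [0.5921 0.0245] size [0.2353 0.2568] ang 75.71 mean [0.581  0.0183]
fig n 1736 z 0.0237 rect c [0.6854 0.3226] size [0.2623 0.1625] ang 4.5 mean [0.6894 0.316 ]
```

View pics/c1.png

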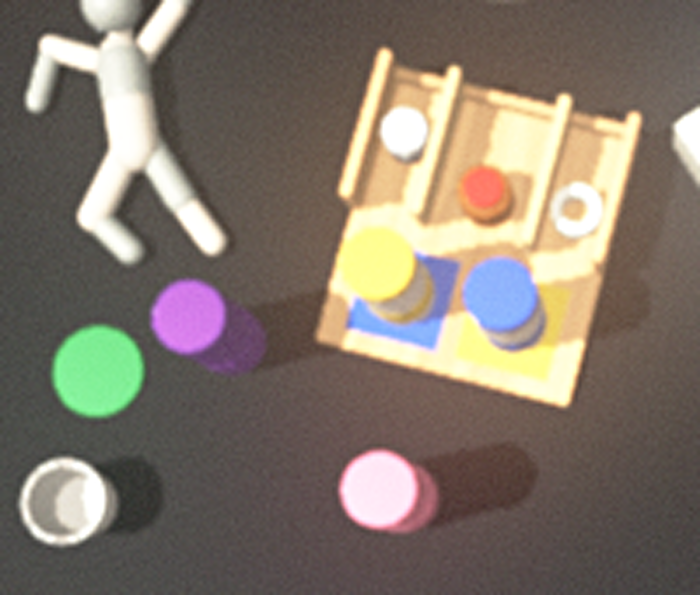

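View pics/c2.png

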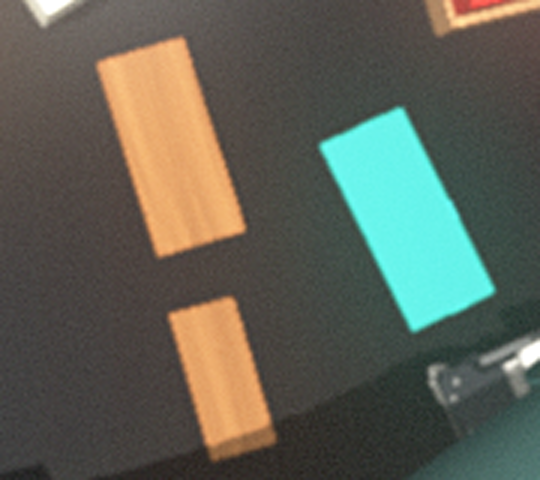

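```bash
cat > m2.py <<'E'
from h import *
p=cv2.imread("pics/top0.png")
C=[(-.12,.11,.012,318,338),(-.12,-.11,.012,568,406),(-.005,.11,.076,341,196),(.12,.11,.076,378,46),(.12,-.11,.076,641,115),
(-.025,.008,.012,460,262),(-.105,.008,.012,438,348),(-.105,.088,.012,347,328),(-.025,-.088,.012,572,292),(-.105,-.088,.012,552,376),(-.105,-.008,.012,457,357)]
C=np.array(C);uv=(C[:,3:]+.5)/3.5-.5+[100,115]
W=np.array([world("top",u,z=zz)[0,:2] for u,zz in zip(uv,C[:,2])])
a=C[:,:2]-C[:,:2].mean(0);b=W-W.mean(0)
th=np.arctan2((a[:,0]*b[:,1]-a[:,1]*b[:,0]).sum(),(a*b).sum());R=np.array([[np.cos(th),-np.sin(th)],[np.sin(th),np.cos(th)]])
t=W.mean(0)-R@C[:,:2].mean(0)
print("rack",t.round(4),"yaw",th.round(4),"resid mm",((C[:,:2]@R.T+t-W)*1000).round(1).tolist())
print("pad_blue",t+R@[-.065,.048],"pad_yel",t+R@[-.065,-.048])
for n,q in(("hard",(.6132,.0125)),("yel",(.5315,.0807)),("blu",(.5088,-.0121))):print(n,"in rack",(R.T@(np.array(q)-t)).round(4))
hsv=cv2.cvtColor(p,cv2.COLOR_BGR2HSV)
m=(hsv[...,0]>45)&(hsv[...,0]<75)&(hsv[...,1]>110);m[:, :105]=0;m[:,150:]=0
v,u=np.nonzero(m);P=world("top",np.c_[u,v],z=.004)[:,:2]
print("coaster",P.mean(0),np.ptp(P,axis=0),cv2.minEnclosingCircle(P.astype(np.float32)))
B=(np.array([(97,62),(185,38),(246,231),(158,258)])+.5)/3-.5+[300,180]
Q=world("top",B,z=.008)[:,:2];print("board",Q.mean(0),[np.linalg.norm(Q[i]-Q[i-1]).round(4) for i in range(4)],"long dir",np.arctan2(*(Q[0]+Q[1]-Q[2]-Q[3])[::-1]))
E
python3 m2.py
```

```text
rack [0.5861 0.0197] yaw -0.242 resid mm [[-1.1, 1.3], [2.1, -1.1], [2.6, 0.7], [-2.5, -2.8], [1.8, 0.7], [0.8, -2.3], [-3.3, -0.1], [-0.5, 0.5], [2.9, -0.4], [-3.2, 2.9], [0.4, 0.5]]
pad_blue [0.53445698 0.0819081 ] pad_yel [ 0.51145403 -0.01129525]
hard in rack [ 0.0281 -0.0005]
yel in rack [-0.0676  0.0461]
blu in rack [-0.0674 -0.0494]
coaster [0.46881826 0.34054032] [0.0745416  0.07465841] ((0.4689761698246002, 0.3404774069786072), 0.03817164525389671)
board [ 0.44995539 -0.33567125] [np.float64(0.2006), np.float64(0.0907), np.float64(0.1983), np.float64(0.09)] long dir 0.29044978349811834
```

```bash
cat > go.py <<'E'
# usage: go.py x y z yaw(of tool y) -> shift in cm along tool axes + turn, from the measured pose
import sys,numpy as np
from rig import get_obs
from scipy.spatial.transform import Rotation as R
def rel(x,y,z,yaw,o=None):
    o=o or get_obs();q=o["tcp_rot"];M=R.from_quat(np.r_[q[1:],q[0]]).as_matrix()
    d=M.T@(np.array([x,y,z])-o["tool_pos"])*100;c=np.arctan2(M[1,1],M[0,1])
    return np.r_[d,(-(yaw-c)+np.pi)%(2*np.pi)-np.pi].round(2)
if __name__=="__main__":
    o=get_obs();a=[float(v) for v in sys.argv[1:]]
    for i in range(0,len(a),4): print(rel(*a[i:i+4]))
    print("pos",o["tool_pos"].round(4),"q",o["q"].round(2),"gap",round(float(o["finger_gap"]),3),"f",o["grasp_force"],"t",o["time_s"])
E
python3 go.py .5088 -.0121 .2 -.242
```

```text
[ 46.08 -40.85   0.53  -0.91]
pos [ 0.2517 -0.5717  0.2049] q [ 1.11  0.42 -0.01  1.61  0.    1.11 -0.05] gap 0.999 f 0.0 t 0.1
```

Call:
servo_tool(moves=[[1,3,-2.7,0,0],[1,6.2,-5.4,0,0],[1,9.2,-8.1,0,0],[1,12.3,-10.8,0,0],[1,15.4,-13.5,0,0]])

```text
time_s: 0.52
tool_pos: [0.3386, -0.3844, 0.2052]
tcp_rot: [-0.0, 0.979, 0.206, -0.0]
contact_force: [0.4, -0.2, 0.4]
finger_gap: 1.001
grasp_force: 0.0
```

Call:
servo_tool(moves=[[1,3,-2.7,0,0],[1,6.2,-5.4,0,0],[1,9.2,-8.1,0,0],[1,12.3,-10.8,0,0],[1,15.4,-13.5,0,0]])

```text
time_s: 0.93
tool_pos: [0.4252, -0.1988, 0.2055]
tcp_rot: [0.0, 0.979, 0.206, -0.0]
contact_force: [0.8, -0.5, -0.5]
finger_gap: 1.0
grasp_force: 0.0
```

Call:
servo_tool(moves=[[1,3,-2.7,0,0],[1,6.2,-5.4,0,-0.1],[1,9.2,-8.1,0,-0.22],[1,12.3,-10.8,0,-0.34],[1,15.3,-13.8,0,-0.46]])

```text
time_s: 1.35
tool_pos: [0.5096, -0.0117, 0.2055]
tcp_rot: [0.0, 0.905, 0.426, 0.0]
contact_force: [1.5, -2.3, -0.1]
finger_gap: 0.996
grasp_force: 0.0
```

Call:
servo_tool(moves=[[1,0,0,0,-0.12],[1,0,0,0,-0.24],[1,0,0,0,-0.36],[1,0,0,0,-0.45],[1,0,0,0,-0.45]])

```text
time_s: 1.77
tool_pos: [0.5089, -0.0135, 0.2052]
tcp_rot: [-0.0, 0.787, 0.617, -0.0]
contact_force: [-0.1, -0.4, -0.0]
finger_gap: 1.002
grasp_force: 0.0
```

```bash
python3 go.py .5088 -.0121 .111 -.242
```

```text
[ 0.14 -0.04  9.42  0.  ]
pos [ 0.5089 -0.0135  0.2052] q [ 0.42  0.25 -0.52  1.88  0.14  1.05 -0.4 ] gap 1.002 f 0.0 t 1.7667
```

Call:
servo_tool(moves=[[1,0.1,0,2.5,0],[1,0.1,0,5,0],[1,0.1,0,7.5,0],[1,0.1,0,9.4,0],[1,0.1,0,9.4,0]])

```text
time_s: 2.18
tool_pos: [0.5073, -0.0126, 0.1082]
tcp_rot: [-0.002, 0.79, 0.614, -0.002]
contact_force: [-0.4, -0.4, 0.3]
finger_gap: 1.001
grasp_force: 0.0
```

Call:
servo_tool(moves=[[-1,0,0,0,0],[-1,0,0,0,0],[-1,0,0,0,0],[-1,0,0,0,0],[-1,0,0,0,0]])

```text
time_s: 2.6
tool_pos: [0.5097, -0.0126, 0.1122]
tcp_rot: [0.0, 0.789, 0.615, 0.0]
contact_force: [0.8, 0.3, 0.0]
finger_gap: 0.685
grasp_force: 0.0
```

Call:
servo_tool(moves=[[-1,0,0,0,0],[-1,0,0,0,0],[-1,0,0,0,0],[-1,0,0,0,0],[-1,0,0,0,0]])

```text
time_s: 3.02
tool_pos: [0.5098, -0.0126, 0.1119]
tcp_rot: [0.0, 0.789, 0.615, 0.0]
contact_force: [1.0, -0.7, 7.0]
finger_gap: 0.594
grasp_force: 29.9
```

```bash
python3 go.py .496 -.322 .17 -.64 .496 -.322 .17 -.242
```

```text
[-30.34   6.21  -5.81   0.39]
[-30.34   6.21  -5.81  -0.  ]
pos [ 0.5098 -0.0126  0.1119] q [ 0.37  0.37 -0.49  1.97  0.23  0.85 -0.48] gap 0.594 f 29.945923915947787 t 3.0167
```

Call:
servo_tool(moves=[[-1,0,0,-1,0],[-1,0,0,-2.5,0],[-1,0,0,-4,0],[-1,0,0,-5,0],[-1,0,0,-5.8,0]])

```text
time_s: 3.43
tool_pos: [0.5093, -0.0125, 0.1706]
tcp_rot: [0.0, 0.789, 0.615, 0.0]
contact_force: [0.1, -1.2, -3.8]
finger_gap: 0.591
grasp_force: 29.9
```

Call:
servo_tool(moves=[[-1,-1,0.2,0,0],[-1,-3,0.6,0,0],[-1,-6,1.2,0,0],[-1,-9,1.8,0,0],[-1,-12,2.4,0,0]])

```text
time_s: 3.85
tool_pos: [0.5025, -0.1367, 0.1689]
tcp_rot: [-0.0, 0.788, 0.615, -0.0]
contact_force: [0.2, -0.9, -3.9]
finger_gap: 0.592
grasp_force: 29.9
```

Call:
servo_tool(moves=[[-1,-3,0.6,0,0],[-1,-6,1.2,0,0.05],[-1,-9,1.8,0,0.1],[-1,-12,2.4,0,0.15],[-1,-14,2.9,0,0.2]])

```text
time_s: 4.27
tool_pos: [0.4958, -0.2813, 0.1687]
tcp_rot: [-0.0, 0.847, 0.531, -0.001]
contact_force: [0.4, -0.5, -4.0]
finger_gap: 0.597
grasp_force: 29.9
```

```bash
python3 go.py .496 -.322 .11 -.64; python3 - <<'E'
from h import *
p,d=vision.grab_frame("scene");cv2.imwrite("pics/s1.png",p)
E
```

```text
[-3.65  1.8   5.87  0.19]
pos [ 0.4958 -0.2813  0.1687] q [ 0.73  0.38 -0.34  1.78  0.15  1.01 -0.11] gap 0.597 f 29.919450434936152 t 4.2667
```

View pics/s1.png

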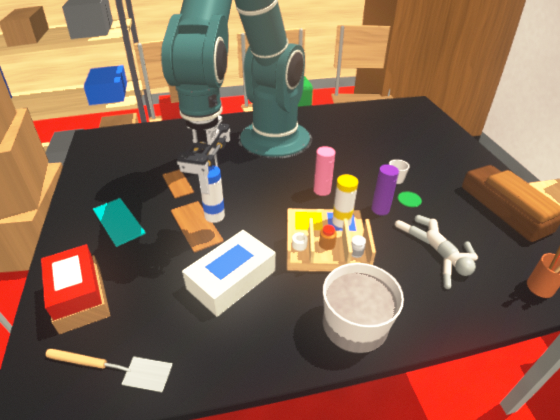

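The blue bottle hangs upright in the gripper at (213,195), near the board at (195,225). The yellow bottle is still in the rack. Next I centre it and lower it.

Call:
servo_tool(moves=[[-1,-1.5,0.7,0,0.1],[-1,-3.6,1.8,1.5,0.19],[-1,-3.6,1.8,3,0.19],[-1,-3.6,1.8,4,0.19],[-1,-3.6,1.8,4,0.19]])

```text
time_s: 4.73
tool_pos: [0.497, -0.3165, 0.1269]
tcp_rot: [-0.002, 0.893, 0.451, -0.001]
contact_force: [-1.1, 1.3, -3.5]
finger_gap: 0.593
grasp_force: 30.0
```

```bash
python3 go.py .496 -.322 .1085 -.64
```

```text
[-0.5   0.25  1.84  0.01]
pos [ 0.497  -0.3165  0.1269] q [ 0.73  0.46 -0.28  1.77  0.15  0.94 -0.24] gap 0.593 f 29.951497793808812 t 4.7333
```

Call:
servo_tool(moves=[[-1,0,0,0,0],[-1,0,0,0,0],[-1,0,0,0,0]])

```text
time_s: 4.98
tool_pos: [0.4987, -0.3175, 0.1303]
tcp_rot: [0.0, 0.893, 0.451, 0.0]
contact_force: [0.3, -1.3, -3.2]
finger_gap: 0.593
grasp_force: 30.0
```

```bash
python3 go.py .496 -.322 .1085 -.64
```

```text
[-0.52  0.05  2.18  0.  ]
pos [ 0.4987 -0.3175  0.1303] q [ 0.73  0.45 -0.28  1.76  0.15  0.95 -0.24] gap 0.593 f 29.95151376739159 t 4.9833
```

Call:
servo_tool(moves=[[-1,-0.5,0,0.7,0],[-1,-0.5,0,1.4,0],[-1,-0.5,0,1.8,0],[-1,-0.5,0,2.1,0],[-1,-0.5,0,2.1,0]])

```text
time_s: 5.4
tool_pos: [0.4953, -0.322, 0.1081]
tcp_rot: [0.0, 0.893, 0.45, 0.0]
contact_force: [0.6, -0.2, -3.6]
finger_gap: 0.589
grasp_force: 30.0
```

Call:
servo_tool(moves=[[-1,0,0,0,0],[-1,0,0,0,0]])

```text
time_s: 5.57
tool_pos: [0.4951, -0.3217, 0.1083]
tcp_rot: [-0.0, 0.893, 0.451, -0.0]
contact_force: [0.5, -0.6, -3.5]
finger_gap: 0.594
grasp_force: 30.0
```

```bash
python3 go.py .496 -.322 .1079 -.64
```

```text
[0.03 0.09 0.04 0.  ]
pos [ 0.4951 -0.3217  0.1083] q [ 0.74  0.48 -0.28  1.78  0.16  0.9  -0.24] gap 0.594 f 29.99510805611152 t 5.5667
```

Call:
servo_tool(moves=[[-1,0,0,0.05,0],[-1,0,0,0.1,0],[-1,0,0,0.1,0],[-1,0,0,0.1,0]])

```text
time_s: 5.9
tool_pos: [0.4952, -0.3219, 0.1077]
tcp_rot: [0.0, 0.893, 0.451, 0.0]
contact_force: [-2.6, 0.4, 4.4]
finger_gap: 0.589
grasp_force: 30.0
```

Call:
servo_tool(moves=[[1,0,0,0,0],[1,0,0,0,0],[1,0,0,0,0],[1,0,0,0,0],[1,0,0,0,0]])

```text
time_s: 6.32
tool_pos: [0.4952, -0.3219, 0.1074]
tcp_rot: [-0.0, 0.893, 0.451, -0.0]
contact_force: [-0.1, -0.1, 0.1]
finger_gap: 0.91
grasp_force: 0.0
```

Call:
servo_tool(moves=[[1,0,0,-2,0],[1,0,0,-4.5,0],[1,0,0,-7,0],[1,0,0,-9.3,0],[1,0,0,-9.3,0]])

```text
time_s: 6.73
tool_pos: [0.4969, -0.3228, 0.2049]
tcp_rot: [0.003, 0.893, 0.451, 0.001]
contact_force: [0.8, 0.3, 0.3]
finger_gap: 0.997
grasp_force: 0.0
```

```bash
python3 go.py .5315 .0806 .2 -.242 
```

```text
[ 34.51 -21.18   0.38  -0.39]
pos [ 0.4969 -0.3228  0.2049] q [ 0.75  0.37 -0.29  1.7   0.12  1.09 -0.21] gap 0.997 f 0.0 t 6.7333
```

Call:
servo_tool(moves=[[1,3.4,-2,0,0],[1,6.8,-4.2,0,0],[1,10.2,-6.3,0,0],[1,13.6,-8.4,0,0],[1,17,-10.5,0,0]])

```text
time_s: 7.15
tool_pos: [0.5114, -0.121, 0.2003]
tcp_rot: [0.0, 0.893, 0.45, 0.0]
contact_force: [1.8, -0.1, -0.1]
finger_gap: 1.0
grasp_force: 0.0
```

Call:
servo_tool(moves=[[1,3.4,-2,0,-0.05],[1,6.8,-4.2,0,-0.15],[1,10.2,-6.3,0,-0.25],[1,13.6,-8.4,0,-0.35],[1,17.5,-10.7,0,-0.39]])

```text
time_s: 7.57
tool_pos: [0.5289, 0.0796, 0.2004]
tcp_rot: [0.0, 0.787, 0.617, 0.0]
contact_force: [0.6, -1.1, -0.2]
finger_gap: 0.997
grasp_force: 0.0
```

Call:
servo_tool(moves=[[1,0,0,0,0],[1,0,0,0,0],[1,0,0,0,0]])

```text
time_s: 7.82
tool_pos: [0.5291, 0.0775, 0.2001]
tcp_rot: [-0.0, 0.789, 0.615, -0.0]
contact_force: [-0.2, 0.1, -0.7]
finger_gap: 0.999
grasp_force: 0.0
```

```bash
python3 go.py .5315 .0806 .112 -.242;  python3 - <<'E'
from h import *
p,d=vision.grab_frame("scene");cv2.imwrite("pics/s2.png",p[80:300,100:440])
E
```

```text
[ 0.36  0.16  8.81 -0.  ]
pos [0.5291 0.0775 0.2001] q [ 0.26  0.31 -0.56  1.83  0.18  1.06 -0.61] gap 0.999 f 0.0 t 7.8167
```

View pics/s2.png

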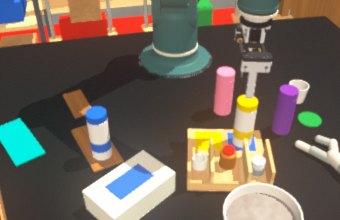

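The blue bottle stands upright on the brown board, at (99,135) in the crop, and the gripper is above the yellow bottle. I descend and grip it.

Call:
servo_tool(moves=[[1,0.3,0.2,2.5,0],[1,0.3,0.2,5,0],[1,0.3,0.2,7.5,0],[1,0.3,0.2,8.8,0],[1,0.3,0.2,8.8,0]])

```text
time_s: 8.28
tool_pos: [0.5304, 0.0786, 0.1098]
tcp_rot: [-0.001, 0.789, 0.614, -0.002]
contact_force: [-0.3, 0.2, -0.2]
finger_gap: 0.999
grasp_force: 0.0
```

Call:
servo_tool(moves=[[-1,0,0,0,0],[-1,0,0,0,0],[-1,0,0,0,0],[-1,0,0,0,0],[-1,0,0,0,0]])

```text
time_s: 8.7
tool_pos: [0.5322, 0.0803, 0.1131]
tcp_rot: [0.0, 0.789, 0.615, 0.0]
contact_force: [0.0, 0.4, -0.2]
finger_gap: 0.682
grasp_force: 0.0
```

Call:
servo_tool(moves=[[-1,0,0,0,0],[-1,0,0,0,0],[-1,0,0,0,0],[-1,0,0,0,0],[-1,0,0,0,0]])

```text
time_s: 9.12
tool_pos: [0.5323, 0.0805, 0.1128]
tcp_rot: [0.0, 0.789, 0.615, 0.0]
contact_force: [1.7, -0.2, 6.2]
finger_gap: 0.596
grasp_force: 29.9
```

Call:
servo_tool(moves=[[-1,0,0,-1,0],[-1,0,0,-2.5,0],[-1,0,0,-4,0],[-1,0,0,-5,0],[-1,0,0,-5.8,0]])

```text
time_s: 9.53
tool_pos: [0.5317, 0.0805, 0.1715]
tcp_rot: [0.0, 0.788, 0.615, 0.0]
contact_force: [-0.2, -0.0, -4.3]
finger_gap: 0.595
grasp_force: 29.9
```

```bash
python3 go.py .404 -.349 .17 -.64 .5315 .0806 .112 -.242
```

```text
[-44.76  -1.93   0.15   0.39]
[ 0.01 -0.02  5.95 -0.  ]
pos [0.5317 0.0805 0.1715] q [ 0.25  0.35 -0.55  1.85  0.21  1.   -0.64] gap 0.595 f 29.883284751224327 t 9.5333
```

Call:
servo_tool(moves=[[-1,-1,0,0,0],[-1,-3,0,0,0],[-1,-6.5,0,0,0],[-1,-10,0,0,0],[-1,-13.5,0,0,0]])

```text
time_s: 9.95
tool_pos: [0.4975, -0.0524, 0.1697]
tcp_rot: [-0.0, 0.788, 0.615, -0.0]
contact_force: [1.8, -0.3, -4.1]
finger_gap: 0.593
grasp_force: 30.0
```

Call:
servo_tool(moves=[[-1,-3.5,-0.2,0,0],[-1,-7,-0.5,0,0],[-1,-10.5,-0.8,0,0],[-1,-14,-1,0,0],[-1,-17,-1.2,0,0]])

```text
time_s: 10.37
tool_pos: [0.4438, -0.2151, 0.1698]
tcp_rot: [-0.0, 0.789, 0.614, -0.0]
contact_force: [1.2, -0.4, -4.7]
finger_gap: 0.591
grasp_force: 30.0
```

Call:
servo_tool(moves=[[-1,-3,-0.1,0,0.05],[-1,-6,-0.3,0,0.13],[-1,-9,-0.5,0,0.21],[-1,-12,-0.7,0,0.3],[-1,-14.2,-0.7,0,0.39]])

```text
time_s: 10.78
tool_pos: [0.4019, -0.3512, 0.1697]
tcp_rot: [-0.0, 0.894, 0.448, -0.001]
contact_force: [0.2, 0.4, -4.5]
finger_gap: 0.59
grasp_force: 30.0
```

Call:
servo_tool(moves=[[-1,0,0,1.5,0],[-1,0,0,3,0],[-1,0,0,4,0],[-1,0,0,4,0],[-1,0,0,4,0]])

```text
time_s: 11.2
tool_pos: [0.4041, -0.3482, 0.13]
tcp_rot: [-0.001, 0.893, 0.451, -0.0]
contact_force: [0.1, -0.2, -4.0]
finger_gap: 0.592
grasp_force: 30.0
```

Call:
servo_tool(moves=[[-1,0,0,0,0],[-1,0,0,0,0]])

```text
time_s: 11.37
tool_pos: [0.4049, -0.3487, 0.1312]
tcp_rot: [0.0, 0.893, 0.451, 0.0]
contact_force: [0.1, -0.4, -3.6]
finger_gap: 0.588
grasp_force: 30.0
```

```bash
python3 go.py .404 -.349 .109 -.64
```

```text
[-0.08 -0.05  2.22  0.  ]
pos [ 0.4049 -0.3487  0.1312] q [ 0.87  0.36 -0.26  1.9   0.11  0.9  -0.08] gap 0.588 f 29.97819157775666 t 11.3667
```

Call:
servo_tool(moves=[[-1,-0.1,0,0.8,0],[-1,-0.1,0,1.5,0],[-1,-0.1,0,1.9,0],[-1,-0.1,0,2.2,0],[-1,-0.1,0,2.2,0]])

```text
time_s: 11.78
tool_pos: [0.4042, -0.3497, 0.1085]
tcp_rot: [0.0, 0.893, 0.451, 0.0]
contact_force: [0.4, -1.0, -0.9]
finger_gap: 0.593
grasp_force: 30.0
```

Call:
servo_tool(moves=[[-1,0,0,0.05,0],[-1,0,0,0.1,0],[-1,0,0,0.1,0],[-1,0,0,0.1,0]])

```text
time_s: 12.12
tool_pos: [0.4043, -0.3498, 0.1084]
tcp_rot: [0.001, 0.893, 0.45, 0.0]
contact_force: [-4.7, 2.1, 15.5]
finger_gap: 0.592
grasp_force: 30.0
```

```bash
python3 go.py .404 -.349 .1085 -.64
```

```text
[ 0.05 -0.07 -0.01  0.  ]
pos [ 0.4043 -0.3498  0.1084] q [ 0.86  0.39 -0.25  1.92  0.13  0.85 -0.09] gap 0.592 f 30.013898918987252 t 12.1167
```

Yellow is on the board, so I release it, rise, and check from above.

Call:
servo_tool(moves=[[1,0,0,-0.1,0],[1,0,0,-0.1,0],[1,0,0,-0.1,0],[1,0,0,-0.1,0],[1,0,0,-0.1,0]])

```text
time_s: 12.53
tool_pos: [0.4039, -0.3493, 0.1083]
tcp_rot: [-0.0, 0.893, 0.451, -0.0]
contact_force: [-0.5, -0.7, 0.1]
finger_gap: 0.911
grasp_force: 0.0
```

Call:
servo_tool(moves=[[1,0,0,-2,0],[1,0,0,-4.5,0],[1,0,0,-7,0],[1,0,0,-9.3,0],[1,0,0,-9.3,0]])

```text
time_s: 12.95
tool_pos: [0.4055, -0.3504, 0.2055]
tcp_rot: [0.003, 0.893, 0.451, 0.001]
contact_force: [0.6, -0.4, 0.4]
finger_gap: 0.997
grasp_force: 0.0
```

Call:
servo_tool(moves=[[1,3,-2,0,0],[1,6,-4.5,0,0],[1,9,-6.5,0,0],[1,12,-9,0,0],[1,15,-11,0,0]])

```text
time_s: 13.37
tool_pos: [0.4037, -0.1614, 0.2011]
tcp_rot: [-0.0, 0.893, 0.451, -0.0]
contact_force: [1.4, -0.1, 0.3]
finger_gap: 1.002
grasp_force: 0.0
```

Call:
servo_tool(moves=[[1,2,0,0,-0.1],[1,2,0,0,-0.2],[1,2,0,0,-0.3],[1,2,0,0,-0.39],[1,2,0,0,-0.39]])

```text
time_s: 13.78
tool_pos: [0.4164, -0.1471, 0.2012]
tcp_rot: [-0.0, 0.787, 0.617, -0.0]
contact_force: [-0.5, 0.3, -0.0]
finger_gap: 0.995
grasp_force: 0.0
```

```bash
python3 go.py .613 .0125 .2 -.242; python3 - <<'E'
from h import *
p,d=vision.grab_frame("top");X=cloud("top",d);hsv=cv2.cvtColor(p,cv2.COLOR_BGR2HSV);z=X[...,2]
cv2.imwrite("pics/t3.png",cv2.resize(p[110:310,95:395],None,fx=2.6,fy=2.6,interpolation=cv2.INTER_CUBIC))
c,s=np.cos(.2905),np.sin(.2905)
for n,h in(("blue",(95,130)),("yel",(20,38))):
    m=(z>.13)&(z<.17)&(hsv[...,0]>=h[0])&(hsv[...,0]<=h[1])&(hsv[...,1]>90)
    k,l,st,ce=cv2.connectedComponentsWithStats(m.astype(np.uint8));w=l==1+np.argmax(st[1:,4])
    P=X[w];e=P.mean(0);r=e[:2]-[.45,-.3357];print(n,w.sum(),e.round(4),"board frame",(np.round([c*r[0]+s*r[1],-s*r[0]+c*r[1]],4)))
m=(z>.045)&(z<.09)&((hsv[...,0]<8)|(hsv[...,0]>172))&(hsv[...,1]>150);m[:, :220]=0;m[:,260:]=0
v,u=np.nonzero(m);print("cap",len(u),X[m].mean(0),np.ptp(world("top",np.c_[u,v],z=.071),axis=0))
E
```

```text
[20.19 15.28  0.12  0.  ]
pos [ 0.4164 -0.1471  0.2012] q [ 0.69  0.11 -0.45  2.04  0.06  1.   -0.02] gap 0.995 f 0.0 t 13.7833
blue 328 [ 0.4943 -0.3196  0.1572] board frame [0.0471 0.0027]
yel 366 [ 0.404  -0.3455  0.1568] board frame [-0.0469  0.0038]
cap 33 [0.61701805 0.00827916 0.07031164] [0.02926988 0.02877262 0.        ]
```

View pics/t3.png

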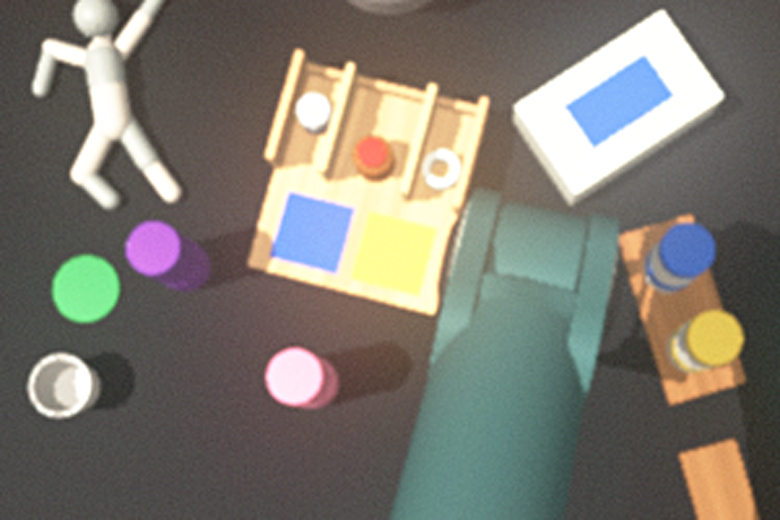

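Both tall bottles stand on the brown board at crop (685,250) and (714,338), each within about 4 mm of its target. The squares are now clear: blue at (313,232), yellow at (394,255). The hardener cap is at (374,154). I refine those positions now.

```bash
python3 - <<'E'
from h import *
p,d=vision.grab_frame("top");hsv=cv2.cvtColor(p,cv2.COLOR_BGR2HSV)
C=[]
for n,h,c in(("blue",(95,130),(313,232)),("yel",(22,36),(394,255))):
    s=110 if n=="blue" else 120
    m=((hsv[...,0]>=h[0])&(hsv[...,0]<=h[1])&(hsv[...,1]>s)).astype(np.uint8)
    k,l,st,_=cv2.connectedComponentsWithStats(m);w=l==l[int(110+c[1]/2.6),int(95+c[0]/2.6)]
    v,u=np.nonzero(w);P=world("top",np.c_[u,v],z=.012)[:,:2];C.append(P.mean(0));print(n,len(u),P.mean(0).round(4),cv2.minAreaRect(P.astype(np.float32)))
e=C[0]-C[1];print(np.linalg.norm(e),"yaw",np.arctan2(-e[0],e[1]))
U=(np.array([374,154])+.5)/2.6-.5+[95,110];print("cap",world("top",U,z=.071))
E
```

```text
blue 233945 [ 0.5161 -0.1075] ((0.5416275858879089, -0.10718125104904175), (1.2582722902297974, 1.7610623836517334), 0.39783498644828796)
yel 234817 [ 0.5167 -0.1076] ((0.5416275858879089, -0.10718125104904175), (1.2582722902297974, 1.7610623836517334), 0.39783498644828796)
0.000636648095860716 yaw 1.4100343261755346
cap [[0.61191915 0.00952371 0.071     ]]
```

Call:
servo_tool(moves=[[1,3.3,2.5,0,0],[1,6.6,5,0,0],[1,9.9,7.5,0,0],[1,13.2,10,0,0],[1,16.5,12.5,0,0]])

```text
time_s: 14.3
tool_pos: [0.5792, -0.0164, 0.2012]
tcp_rot: [-0.0, 0.79, 0.613, -0.0]
contact_force: [0.6, -1.2, 0.7]
finger_gap: 0.999
grasp_force: 0.0
```

Call:
servo_tool(moves=[[1,3.6,2.7,0,0],[1,3.6,2.7,0,0],[1,3.6,2.7,0,0]])

```text
time_s: 14.55
tool_pos: [0.6135, 0.013, 0.2004]
tcp_rot: [-0.001, 0.789, 0.615, -0.0]
contact_force: [0.4, -0.1, -0.0]
finger_gap: 1.002
grasp_force: 0.0
```

```bash
python3 go.py .613 .0125 .023 -.242
```

```text
[-8.000e-02 -1.000e-02  1.774e+01 -0.000e+00]
pos [0.6135 0.013  0.2004] q [ 0.32  0.45 -0.52  1.63  0.24  1.12 -0.51] gap 1.002 f 0.0 t 14.55
```

Call:
servo_tool(moves=[[1,-0.2,0,3,0],[1,-0.2,0,6,0],[1,-0.2,0,9,0],[1,-0.2,0,11,0],[1,-0.2,0,11,0]])

```text
time_s: 14.97
tool_pos: [0.6093, 0.0071, 0.0876]
tcp_rot: [-0.002, 0.79, 0.614, -0.003]
contact_force: [-1.1, -0.7, 0.0]
finger_gap: 1.0
grasp_force: 0.0
```

Call:
servo_tool(moves=[[1,0,0,1.5,0],[1,0,0,3,0],[1,0,0,4.5,0],[1,0,0,6,0],[1,0,0,6.6,0]])

```text
time_s: 15.38
tool_pos: [0.6117, 0.0077, 0.0252]
tcp_rot: [-0.0, 0.789, 0.614, -0.0]
contact_force: [0.7, -0.5, -0.4]
finger_gap: 1.0
grasp_force: 0.0
```

Call:
servo_tool(moves=[[1,0,0,0,0],[1,0,0,0,0]])

```text
time_s: 15.55
tool_pos: [0.6126, 0.0084, 0.0266]
tcp_rot: [0.0, 0.789, 0.615, 0.0]
contact_force: [1.1, -0.6, 0.9]
finger_gap: 1.0
grasp_force: 0.0
```

```bash
python3 go.py .6125 .011 .023 -.242; python3 - <<'E'
from h import *
p,d=vision.grab_frame("scene")
cv2.imwrite("pics/s4.png",cv2.resize(p[170:290,250:410],None,fx=4,fy=4,interpolation=cv2.INTER_CUBIC))
E
```

```text
[ 0.25 -0.08  0.36 -0.01]
pos [0.6126 0.0084 0.0266] q [ 0.27  0.65 -0.44  1.76  0.37  0.81 -0.6 ] gap 1.0 f 0.0 t 15.55
```

View pics/s4.png

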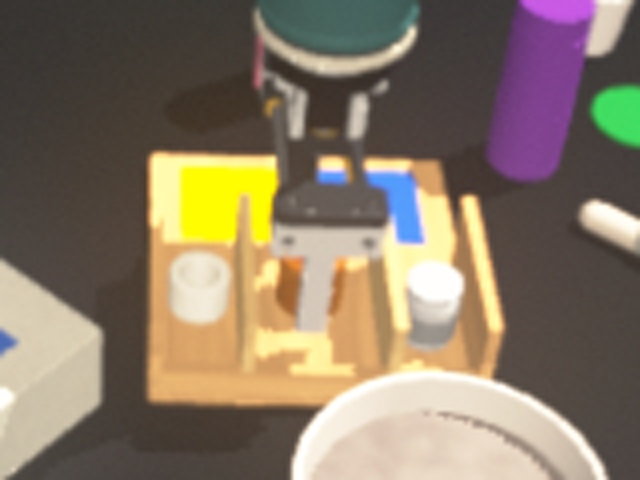

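The rear finger at (315,290) is in line with the amber body, inside the niche and clear of its walls. I trim slightly and close.

Call:
servo_tool(moves=[[1,0.2,0,0.3,0],[1,0.2,0,0.3,0],[-1,0.2,0,0.3,0],[-1,0.2,0,0.3,0],[-1,0.2,0,0.3,0]])

```text
time_s: 16.02
tool_pos: [0.6128, 0.0107, 0.0226]
tcp_rot: [-0.0, 0.789, 0.615, 0.0]
contact_force: [-0.6, 0.1, -0.0]
finger_gap: 0.823
grasp_force: 0.0
```

Call:
servo_tool(moves=[[-1,0,0,0,0],[-1,0,0,0,0],[-1,0,0,0,0],[-1,0,0,0,0],[-1,0,0,0,0]])

```text
time_s: 16.43
tool_pos: [0.6128, 0.0107, 0.0224]
tcp_rot: [-0.0, 0.789, 0.615, 0.0]
contact_force: [-0.3, -0.8, 0.3]
finger_gap: 0.488
grasp_force: 30.0
```

Call:
servo_tool(moves=[[-1,0,0,0,0],[-1,0,0,0,0],[-1,0,0,0,0],[-1,0,0,0,0],[-1,0,0,0,0]])

```text
time_s: 16.85
tool_pos: [0.6128, 0.0107, 0.0225]
tcp_rot: [-0.0, 0.789, 0.615, 0.0]
contact_force: [-0.1, -0.8, -0.7]
finger_gap: 0.485
grasp_force: 30.0
```

```bash
python3 go.py .6125 .011 .023 -.242
```

```text
[ 0.02 -0.04 -0.05 -0.  ]
pos [0.6128 0.0107 0.0225] q [ 0.26  0.66 -0.44  1.76  0.37  0.81 -0.61] gap 0.485 f 29.999999336432666 t 16.85
```

Call:
servo_tool(moves=[[-1,0,0,-1,0],[-1,0,0,-3,0],[-1,0,0,-6,0],[-1,0,0,-9,0],[-1,0,0,-12,0]])

```text
time_s: 17.27
tool_pos: [0.6124, 0.0109, 0.1444]
tcp_rot: [-0.0, 0.788, 0.615, -0.0]
contact_force: [-0.0, -0.7, -0.9]
finger_gap: 0.482
grasp_force: 30.0
```

Call:
servo_tool(moves=[[-1,0,0,-3,0],[-1,0,0,-5,0],[-1,0,0,-6,0],[-1,0,0,-6,0]])

```text
time_s: 17.6
tool_pos: [0.6136, 0.0109, 0.2048]
tcp_rot: [0.001, 0.789, 0.615, 0.001]
contact_force: [0.4, -0.2, -0.5]
finger_gap: 0.486
grasp_force: 30.0
```

Call:
servo_tool(moves=[[-1,1,-0.8,0,0],[-1,3.5,-2.7,0,0],[-1,6,-4.6,0,0],[-1,8.5,-6.5,0,0],[-1,11,-8.4,0,0]])

```text
time_s: 18.02
tool_pos: [0.556, 0.1396, 0.2006]
tcp_rot: [-0.001, 0.788, 0.615, -0.001]
contact_force: [0.4, 0.1, -0.8]
finger_gap: 0.483
grasp_force: 30.0
```

Call:
servo_tool(moves=[[-1,2.5,-1.9,0,0],[-1,5,-3.8,0,-0.1],[-1,7.5,-5.7,0,-0.2],[-1,10,-7.6,0,-0.3],[-1,12.5,-9.6,0,-0.4]])

```text
time_s: 18.43
tool_pos: [0.4933, 0.2839, 0.2008]
tcp_rot: [-0.001, 0.649, 0.761, -0.001]
contact_force: [0.2, -0.9, -0.5]
finger_gap: 0.486
grasp_force: 30.0
```

```bash
python3 go.py .469 .3405 .2 .785
```

```text
[ 5.97 -1.5   0.08 -0.63]
pos [0.4933 0.2839 0.2008] q [-0.02  0.41 -0.71  1.74  0.29  1.11 -0.66] gap 0.486 f 29.997575726592913 t 18.4333
```

Call:
servo_tool(moves=[[-1,2,-0.5,0,-0.12],[-1,4,-1,0,-0.24],[-1,6,-1.5,0,-0.36],[-1,6,-1.5,0,-0.48],[-1,6,-1.5,0,-0.6]])

```text
time_s: 18.85
tool_pos: [0.469, 0.341, 0.2008]
tcp_rot: [-0.001, 0.393, 0.92, -0.001]
contact_force: [1.3, -0.0, -1.3]
finger_gap: 0.483
grasp_force: 30.0
```

Call:
servo_tool(moves=[[-1,0,0,2,0],[-1,0,0,4,0],[-1,0,0,6,0],[-1,0,0,8,0],[-1,0,0,10,0]])

```text
time_s: 19.27
tool_pos: [0.4695, 0.3395, 0.0999]
tcp_rot: [-0.001, 0.397, 0.918, -0.001]
contact_force: [0.5, -1.1, 0.0]
finger_gap: 0.484
grasp_force: 30.0
```

Call:
servo_tool(moves=[[-1,0,0,2,0],[-1,0,0,4,0],[-1,0,0,4,0],[-1,0,0,4,0],[-1,0,0,4,0]])

```text
time_s: 19.68
tool_pos: [0.4708, 0.34, 0.0629]
tcp_rot: [-0.0, 0.397, 0.918, 0.0]
contact_force: [-1.0, 0.5, -1.1]
finger_gap: 0.483
grasp_force: 30.0
```

```bash
python3 go.py .469 .3405 .0155 .785; python3 - <<'E'
from h import *
p,d=vision.grab_frame("scene")
cv2.imwrite("pics/s5.png",cv2.resize(p[120:290,340:500],None,fx=3.5,fy=3.5,interpolation=cv2.INTER_CUBIC))
E
```

```text
[ 0.16 -0.1   4.74 -0.03]
pos [0.4708 0.34   0.0629] q [-0.12  0.63 -0.74  1.82  0.53  0.9  -0.35] gap 0.483 f 29.99980676395353 t 19.6833
```

View pics/s5.png

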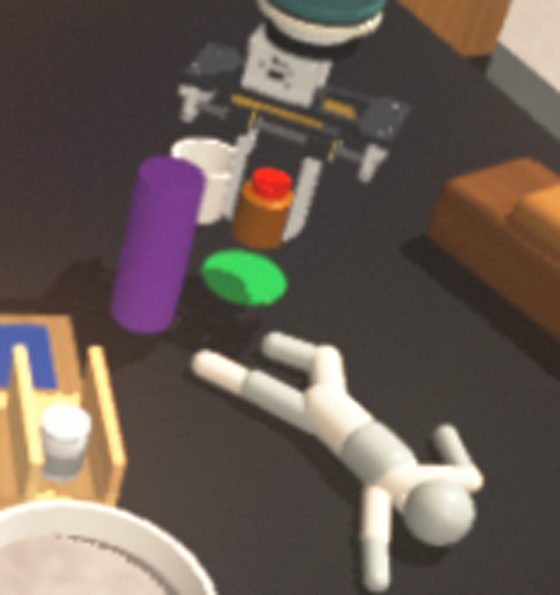

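The hardener hangs upright above the coaster (245,278). The fingers are clear of the purple bottle, the cup and the figure. Before going lower I check the cup's height against the gripper body, which ends at z of about 0.11.

```bash
python3 - <<'E'
from h import *
X=cloud("top",np.load("top0.npy"));r=X[235:280,95:140].reshape(-1,3)
q=r[r[:,2]>.03];print(len(q),np.percentile(q,[1,50,99],axis=0).round(3))
r=X[180:235,135:185].reshape(-1,3);q=r[r[:,2]>.03];print(np.percentile(q,[1,50,99],axis=0).round(3))
E
```

```text
236 [[ 0.299 -0.115  0.03 ]
 [ 0.358  0.36   0.051]
 [ 0.39   0.377  1.445]]
[[ 0.299 -0.115  0.035]
 [ 0.487  0.216  0.147]
 [ 0.518  0.252  1.445]]
```

Call:
servo_tool(moves=[[-1,0.1,-0.1,1,0],[-1,0.1,-0.1,2,0],[-1,0.1,-0.1,3,0],[-1,0.1,-0.1,4,0],[-1,0.1,-0.1,4.4,0]])

```text
time_s: 20.15
tool_pos: [0.4694, 0.339, 0.0165]
tcp_rot: [-0.001, 0.397, 0.918, -0.001]
contact_force: [1.0, -0.0, -1.7]
finger_gap: 0.48
grasp_force: 30.0
```

Call:
servo_tool(moves=[[-1,0,0,0,0],[-1,0,0,0,0],[-1,0,0,0,0]])

```text
time_s: 20.4
tool_pos: [0.4701, 0.3398, 0.0187]
tcp_rot: [0.0, 0.397, 0.918, 0.0]
contact_force: [-0.1, -0.0, -0.9]
finger_gap: 0.484
grasp_force: 30.0
```

```bash
python3 go.py .469 .3405 .0145 .785
```

```text
[ 0.13 -0.03  0.42 -0.03]
pos [0.4701 0.3398 0.0187] q [-0.16  0.69 -0.69  1.84  0.58  0.83 -0.39] gap 0.484 f 29.99954948143568 t 20.4
```

Call:
servo_tool(moves=[[-1,0.1,0,0.2,0],[-1,0.1,0,0.3,0],[-1,0.1,0,0.4,0],[-1,0.1,0,0.4,0],[-1,0.1,0,0.4,0]])

```text
time_s: 20.82
tool_pos: [0.4693, 0.3403, 0.0145]
tcp_rot: [-0.0, 0.397, 0.918, 0.0]
contact_force: [0.3, 0.6, -0.5]
finger_gap: 0.486
grasp_force: 30.0
```

```bash
python3 go.py .469 .3405 .0145 .785
```

```text
[ 0.04 -0.01  0.   -0.03]
pos [0.4693 0.3403 0.0145] q [-0.16  0.69 -0.69  1.84  0.59  0.82 -0.4 ] gap 0.486 f 29.999705430236645 t 20.8167
```

Call:
servo_tool(moves=[[-1,0,0,0.05,0],[-1,0,0,0.05,0],[1,0,0,0.05,0],[1,0,0,0.05,0],[1,0,0,0.05,0]])

```text
time_s: 21.23
tool_pos: [0.4693, 0.3403, 0.014]
tcp_rot: [-0.0, 0.397, 0.918, 0.0]
contact_force: [0.1, -0.0, -0.6]
finger_gap: 0.661
grasp_force: 0.0
```

Call:
servo_tool(moves=[[1,0,0,0,0],[1,0,0,0,0],[1,0,0,0,0],[1,0,0,-1,0],[1,0,0,-3,0]])

```text
time_s: 21.65
tool_pos: [0.4683, 0.3396, 0.0431]
tcp_rot: [-0.001, 0.397, 0.918, -0.001]
contact_force: [0.2, 0.3, 0.7]
finger_gap: 0.992
grasp_force: 0.0
```

Call:
servo_tool(moves=[[1,0,0,-3,0],[1,0,0,-6.5,0],[1,0,0,-10,0],[1,0,0,-13,0],[1,0,0,-16,0]])

```text
time_s: 22.07
tool_pos: [0.469, 0.3403, 0.2065]
tcp_rot: [0.0, 0.397, 0.918, 0.0]
contact_force: [0.2, 0.7, 0.3]
finger_gap: 0.996
grasp_force: 0.0
```

Call:
servo_tool(moves=[[1,-4,0,0,0.12],[1,-8,0,0,0.24],[1,-12,0,0,0.36],[1,-16,0,0,0.48],[1,-20,0,0,0.6]])

```text
time_s: 22.48
tool_pos: [0.6072, 0.1928, 0.205]
tcp_rot: [0.0, 0.653, 0.758, 0.0]
contact_force: [0.7, 0.3, 0.3]
finger_gap: 1.0
grasp_force: 0.0
```

```bash
cat > look.py <<'E'
from h import *
import sys
p,d=vision.grab_frame("top");X=cloud("top",d);hsv=cv2.cvtColor(p,cv2.COLOR_BGR2HSV)
cv2.imwrite("pics/%s.png"%sys.argv[1],cv2.resize(p[110:310,95:395],None,fx=2.6,fy=2.6,interpolation=cv2.INTER_CUBIC))
E
python3 look.py t6; python3 go.py .404 -.349 .2 -.64
```

```text
[-50.25 -27.59   0.53   0.77]
pos [0.6124 0.1851 0.2043] q [ 0.11  0.52 -0.64  1.56  0.33  1.17 -0.46] gap 1.001 f 0.0 t 22.5333
```

View pics/t6.png

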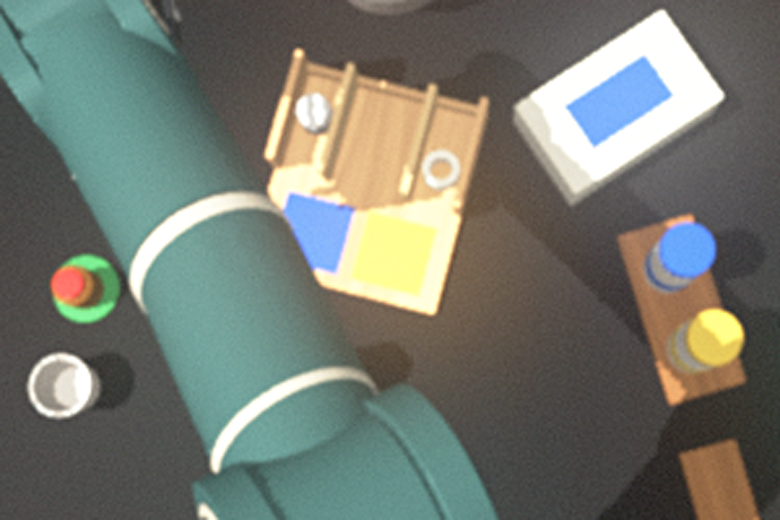

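The hardener's red cap is at (70,285). Corrected for parallax, its base sits on the coaster centre at about (86,289). Both bottles are still on the board. Blue goes back first, to the far square.

```bash
python3 go.py .4952 -.3219 .2 -.64; python3 - <<'E'
from h import *
f=lambda L:world("top",(np.array(L)+.5)/2.6-.5+[95,110],z=.012)[:,:2]
for n,L in(("blue",[(284,193),(354,206),(343,273),(273,259)]),("yel",[(364,211),(437,223),(425,295),(353,281)])):
    Q=f(L);print(n,Q.mean(0).round(4),[np.linalg.norm(Q[i]-Q[i-1]).round(3) for i in range(4)])
E
```

```text
[-48.75 -18.2    0.54   0.77]
pos [0.6124 0.1851 0.2043] q [ 0.11  0.52 -0.64  1.56  0.33  1.17 -0.46] gap 1.001 f 0.0 t 22.5333
blue [0.5335 0.0819] [np.float64(0.077), np.float64(0.082), np.float64(0.078), np.float64(0.081)]
yel [ 0.5115 -0.0109] [np.float64(0.081), np.float64(0.084), np.float64(0.083), np.float64(0.083)]
```

Call:
servo_tool(moves=[[1,-3.5,-1.3,0,0],[1,-7,-2.6,0,0],[1,-10.5,-3.9,0,0],[1,-14,-5.2,0,0],[1,-17.5,-6.5,0,0]])

```text
time_s: 22.95
tool_pos: [0.5681, 0.0102, 0.2047]
tcp_rot: [0.0, 0.65, 0.76, 0.0]
contact_force: [0.5, -0.3, -0.3]
finger_gap: 0.997
grasp_force: 0.0
```

Call:
servo_tool(moves=[[1,-3.5,-1.3,0,0],[1,-7,-2.6,0,0],[1,-10.5,-3.9,0,0],[1,-14,-5.2,0,0.1],[1,-17.5,-6.5,0,0.2]])

```text
time_s: 23.37
tool_pos: [0.5307, -0.1728, 0.2048]
tcp_rot: [0.0, 0.724, 0.689, 0.0]
contact_force: [1.0, -0.6, 0.6]
finger_gap: 0.996
grasp_force: 0.0
```

Call:
servo_tool(moves=[[1,0,0,0,0.12],[1,0,0,0,0.24],[1,0,0,0,0.36],[1,0,0,0,0.48],[1,0,0,0,0.57]])

```text
time_s: 23.78
tool_pos: [0.5315, -0.171, 0.2047]
tcp_rot: [0.0, 0.89, 0.457, 0.0]
contact_force: [0.0, -0.1, 0.9]
finger_gap: 1.001
grasp_force: 0.0
```

```bash
python3 go.py .4952 -.3219 .2 -.64
```

```text
[-14.38   5.85   0.46   0.02]
pos [ 0.5315 -0.171   0.2047] q [ 0.62  0.33 -0.44  1.77  0.16  1.07 -0.5 ] gap 1.001 f 0.0 t 23.7833
```

Call:
servo_tool(moves=[[1,-3.8,1.5,0,0],[1,-7.6,3,0,0],[1,-11.4,4.6,0,0],[1,-14.4,5.8,0.4,0.02],[1,-14.4,5.8,0.4,0.02]])

```text
time_s: 24.2
tool_pos: [0.4926, -0.329, 0.1997]
tcp_rot: [0.0, 0.895, 0.447, -0.001]
contact_force: [-1.5, 0.2, 0.7]
finger_gap: 0.999
grasp_force: 0.0
```

Call:
servo_tool(moves=[[1,0,0,0,0],[1,0,0,0,0]])

```text
time_s: 24.37
tool_pos: [0.4959, -0.3216, 0.2004]
tcp_rot: [-0.0, 0.893, 0.451, 0.0]
contact_force: [0.1, 0.6, -0.4]
finger_gap: 0.999
grasp_force: 0.0
```

```bash
python3 go.py .4952 -.3219 .108 -.64
```

```text
[-0.08 -0.04  9.24  0.  ]
pos [ 0.4959 -0.3216  0.2004] q [ 0.81  0.38 -0.37  1.7   0.15  1.09 -0.24] gap 0.999 f 0.0 t 24.3667
```

Call:
servo_tool(moves=[[1,-0.1,0,2.5,0],[1,-0.1,0,5,0],[1,-0.1,0,7.5,0],[1,-0.1,0,9.2,0],[1,-0.1,0,9.2,0]])

```text
time_s: 24.78
tool_pos: [0.4942, -0.3207, 0.1052]
tcp_rot: [-0.002, 0.892, 0.452, -0.001]
contact_force: [0.3, 0.1, -0.1]
finger_gap: 1.0
grasp_force: 0.0
```

Call:
servo_tool(moves=[[-1,0,0,0,0],[-1,0,0,0,0],[-1,0,0,0,0],[-1,0,0,0,0],[-1,0,0,0,0]])

```text
time_s: 25.2
tool_pos: [0.4954, -0.3233, 0.1088]
tcp_rot: [0.001, 0.893, 0.451, 0.0]
contact_force: [0.0, 0.7, 0.5]
finger_gap: 0.681
grasp_force: 0.0
```

Call:
servo_tool(moves=[[-1,0,0,0,0],[-1,0,0,0,0],[-1,0,0,0,0],[-1,0,0,0,0],[-1,0,0,0,0]])

```text
time_s: 25.62
tool_pos: [0.4951, -0.3233, 0.1084]
tcp_rot: [0.0, 0.893, 0.451, 0.0]
contact_force: [-0.9, 1.2, 5.8]
finger_gap: 0.596
grasp_force: 30.0
```

```bash
python3 go.py .534 .082 .17 -.242
```

```text
[ 34.91 -20.95  -6.17  -0.39]
pos [ 0.4951 -0.3233  0.1084] q [ 0.79  0.49 -0.35  1.78  0.2   0.91 -0.28] gap 0.596 f 29.99804478216106 t 25.6167
```

Call:
servo_tool(moves=[[-1,0,0,-1,0],[-1,0,0,-2.5,0],[-1,0,0,-4,0],[-1,0,0,-5.2,0],[-1,0,0,-6.2,0]])

```text
time_s: 26.03
tool_pos: [0.4951, -0.3232, 0.1713]
tcp_rot: [0.0, 0.893, 0.451, 0.0]
contact_force: [-0.4, 1.2, -4.1]
finger_gap: 0.591
grasp_force: 30.0
```

Call:
servo_tool(moves=[[-1,0.9,-0.5,0,0],[-1,2.6,-1.6,0,0],[-1,5.2,-3.1,0,0],[-1,7.8,-4.7,0,0],[-1,10.4,-6.2,0,0]])

```text
time_s: 26.45
tool_pos: [0.5063, -0.2005, 0.1693]
tcp_rot: [-0.0, 0.893, 0.451, -0.0]
contact_force: [0.7, 0.4, -3.3]
finger_gap: 0.59
grasp_force: 30.0
```

Call:
servo_tool(moves=[[-1,2.7,-1.6,0,0],[-1,5.4,-3.2,0,0],[-1,8.1,-4.9,0,0],[-1,10.8,-6.5,0,0],[-1,13.5,-8.1,0,0]])

```text
time_s: 26.87
tool_pos: [0.5212, -0.0437, 0.1695]
tcp_rot: [-0.0, 0.893, 0.451, -0.0]
contact_force: [0.1, -0.2, -4.5]
finger_gap: 0.589
grasp_force: 30.0
```

Call:
servo_tool(moves=[[-1,2.7,-1.6,0,-0.08],[-1,5.4,-3.2,0,-0.16],[-1,8,-4.8,0,-0.24],[-1,10,-6,0,-0.32],[-1,11,-6.7,0,-0.39]])

```text
time_s: 27.28
tool_pos: [0.5325, 0.0864, 0.1696]
tcp_rot: [-0.001, 0.786, 0.618, 0.0]
contact_force: [0.5, 0.3, -3.4]
finger_gap: 0.594
grasp_force: 30.0
```

Call:
servo_tool(moves=[[-1,0,0,0,0],[-1,0,0,0,0],[-1,0,0,0,0]])

```text
time_s: 27.53
tool_pos: [0.533, 0.0816, 0.1695]
tcp_rot: [-0.0, 0.789, 0.614, -0.0]
contact_force: [0.1, -0.7, -3.5]
finger_gap: 0.59
grasp_force: 30.0
```

```bash
python3 go.py .534 .082 .1125 -.242
```

```text
[ 0.07  0.09  5.7  -0.01]
pos [0.533  0.0816 0.1695] q [ 0.29  0.36 -0.61  1.85  0.24  1.01 -0.67] gap 0.59 f 29.991682585073818 t 27.5333
```

Call:
servo_tool(moves=[[-1,0.1,0.1,1.5,0],[-1,0.1,0.1,3,0],[-1,0.1,0.1,4.5,0],[-1,0.1,0.1,5.2,0],[-1,0.1,0.1,5.2,0]])

```text
time_s: 27.95
tool_pos: [0.5337, 0.082, 0.1166]
tcp_rot: [-0.001, 0.789, 0.614, -0.001]
contact_force: [-0.1, -0.3, -4.4]
finger_gap: 0.591
grasp_force: 30.0
```

Call:
servo_tool(moves=[[-1,0,0,0,0],[-1,0,0,0,0],[-1,0,0,0,0]])

```text
time_s: 28.2
tool_pos: [0.535, 0.083, 0.1188]
tcp_rot: [0.0, 0.789, 0.615, 0.0]
contact_force: [1.1, -0.0, -3.8]
finger_gap: 0.589
grasp_force: 30.0
```

```bash
python3 go.py .534 .082 .1122 -.242
```

```text
[-0.12 -0.08  0.66 -0.  ]
pos [0.535  0.083  0.1188] q [ 0.26  0.43 -0.58  1.89  0.3   0.91 -0.71] gap 0.589 f 29.99190428268321 t 28.2
```

Call:
servo_tool(moves=[[-1,-0.1,-0.1,0.3,0],[-1,-0.1,-0.1,0.5,0],[-1,-0.1,-0.1,0.6,0],[-1,-0.1,-0.1,0.65,0],[-1,-0.1,-0.1,0.7,0]])

```text
time_s: 28.62
tool_pos: [0.5336, 0.0826, 0.1122]
tcp_rot: [0.0, 0.789, 0.615, 0.0]
contact_force: [-12.2, -2.6, 34.2]
finger_gap: 0.592
grasp_force: 30.0
```

Call:
servo_tool(moves=[[-1,0,0,0,0],[-1,0,0,0,0]])

```text
time_s: 28.78
tool_pos: [0.5335, 0.0826, 0.1123]
tcp_rot: [0.0, 0.788, 0.615, 0.0]
contact_force: [-9.1, -1.5, 23.7]
finger_gap: 0.593
grasp_force: 30.0
```

```bash
python3 go.py .534 .082 .1122 -.242
```

```text
[-0.05  0.06  0.01 -0.  ]
pos [0.5335 0.0826 0.1123] q [ 0.26  0.44 -0.58  1.9   0.3   0.89 -0.72] gap 0.593 f 30.02880502579501 t 28.7833
```

Pressing slightly, so it is down. I ease up 1 mm, release, rise, and go for yellow.

Call:
servo_tool(moves=[[-1,0,0,-0.1,0],[-1,0,0,-0.1,0],[1,0,0,-0.1,0],[1,0,0,-0.1,0],[1,0,0,-0.1,0]])

```text
time_s: 29.2
tool_pos: [0.5334, 0.0823, 0.1119]
tcp_rot: [-0.0, 0.789, 0.615, 0.0]
contact_force: [0.3, -0.9, 0.9]
finger_gap: 0.769
grasp_force: 0.0
```

Call:
servo_tool(moves=[[1,0,0,0,0],[1,0,0,0,0],[1,0,0,0,0],[1,0,0,-2,0],[1,0,0,-4,0]])

```text
time_s: 29.62
tool_pos: [0.5326, 0.0823, 0.1517]
tcp_rot: [-0.001, 0.788, 0.615, -0.001]
contact_force: [1.1, -0.5, 1.0]
finger_gap: 0.998
grasp_force: 0.0
```

Call:
servo_tool(moves=[[1,0,0,-2.5,0],[1,0,0,-5,0],[1,0,0,-5,0]])

```text
time_s: 29.87
tool_pos: [0.5352, 0.0829, 0.2062]
tcp_rot: [0.002, 0.788, 0.615, 0.002]
contact_force: [-0.1, 1.3, 0.3]
finger_gap: 0.998
grasp_force: 0.0
```

```bash
python3 go.py .4039 -.3493 .2 -.64
```

```text
[-45.12  -2.21   0.53   0.39]
pos [0.5352 0.0829 0.2062] q [ 0.3   0.32 -0.62  1.81  0.21  1.07 -0.64] gap 0.998 f 0.0 t 29.8667
```

Call:
servo_tool(moves=[[1,-3.8,-0.2,0,0],[1,-7.6,-0.4,0,0],[1,-11.4,-0.6,0,0],[1,-15.2,-0.8,0,0],[1,-19,-1,0,0]])

```text
time_s: 30.28
tool_pos: [0.4765, -0.1011, 0.2018]
tcp_rot: [0.0, 0.788, 0.615, -0.0]
contact_force: [0.8, -0.0, 0.6]
finger_gap: 0.997
grasp_force: 0.0
```

Call:
servo_tool(moves=[[1,-3.8,-0.2,0,0.05],[1,-7.6,-0.4,0,0.13],[1,-11.4,-0.6,0,0.22],[1,-15.2,-0.8,0,0.31],[1,-19,-0.9,0,0.39]])

```text
time_s: 30.7
tool_pos: [0.4213, -0.2834, 0.2019]
tcp_rot: [0.0, 0.894, 0.448, -0.0]
contact_force: [0.7, -0.5, 1.1]
finger_gap: 1.001
grasp_force: 0.0
```

Call:
servo_tool(moves=[[1,0,0,0,0],[1,0,0,0,0]])

```text
time_s: 30.87
tool_pos: [0.4215, -0.2832, 0.2015]
tcp_rot: [-0.0, 0.894, 0.449, -0.0]
contact_force: [-0.7, 1.3, 0.1]
finger_gap: 1.001
grasp_force: 0.0
```

```bash
python3 go.py .4039 -.3493 .2 -.64
```

```text
[-6.35  2.53  0.15  0.  ]
pos [ 0.4215 -0.2832  0.2015] q [ 0.85  0.23 -0.36  1.9   0.09  1.03 -0.2 ] gap 1.001 f 0.0 t 30.8667
```

Call:
servo_tool(moves=[[1,-3,1.3,0,0],[1,-6.3,2.5,0.1,0],[1,-6.3,2.5,0.1,0],[1,-6.3,2.5,0.1,0],[1,-6.3,2.5,0.1,0]])

```text
time_s: 31.28
tool_pos: [0.4057, -0.3459, 0.2007]
tcp_rot: [-0.0, 0.892, 0.451, 0.0]
contact_force: [-0.1, 1.1, -0.1]
finger_gap: 0.997
grasp_force: 0.0
```

```bash
python3 go.py .4039 -.3493 .1085 -.64
```

```text
[-0.38  0.06  9.22  0.01]
pos [ 0.4057 -0.3459  0.2007] q [ 0.92  0.28 -0.32  1.84  0.1   1.04 -0.07] gap 0.997 f 0.0 t 31.2833
```

Call:
servo_tool(moves=[[1,-0.4,0.1,2.5,0],[1,-0.4,0.1,5,0],[1,-0.4,0.1,7.5,0],[1,-0.4,0.1,9.2,0],[1,-0.4,0.1,9.2,0]])

```text
time_s: 31.7
tool_pos: [0.403, -0.3483, 0.106]
tcp_rot: [-0.002, 0.892, 0.452, -0.001]
contact_force: [-0.4, 1.2, -0.6]
finger_gap: 1.0
grasp_force: 0.0
```

Call:
servo_tool(moves=[[-1,0,0,0,0],[-1,0,0,0,0],[-1,0,0,0,0],[-1,0,0,0,0],[-1,0,0,0,0]])

```text
time_s: 32.12
tool_pos: [0.4039, -0.3512, 0.1098]
tcp_rot: [0.001, 0.893, 0.451, 0.0]
contact_force: [-1.0, 0.5, 0.3]
finger_gap: 0.679
grasp_force: 0.0
```

Call:
servo_tool(moves=[[-1,0,0,0,0],[-1,0,0,0,0],[-1,0,0,0,0],[-1,0,0,0,0],[-1,0,0,0,0]])

```text
time_s: 32.53
tool_pos: [0.4036, -0.3511, 0.1093]
tcp_rot: [0.0, 0.893, 0.451, 0.0]
contact_force: [-0.5, 1.1, 6.6]
finger_gap: 0.591
grasp_force: 30.0
```

Call:
servo_tool(moves=[[-1,0,0,-1,0],[-1,0,0,-2.5,0],[-1,0,0,-4,0],[-1,0,0,-5.2,0],[-1,0,0,-6.2,0]])

```text
time_s: 32.95
tool_pos: [0.4035, -0.351, 0.1722]
tcp_rot: [0.0, 0.893, 0.451, 0.0]
contact_force: [-0.2, 0.7, -4.5]
finger_gap: 0.594
grasp_force: 30.0
```

```bash
python3 go.py .5115 -.011 .17 -.242
```

```text
[ 33.76 -11.51   0.22  -0.39]
pos [ 0.4035 -0.351   0.1722] q [ 0.92  0.31 -0.32  1.86  0.11  0.98 -0.08] gap 0.594 f 29.965614109460148 t 32.95
```

Call:
servo_tool(moves=[[-1,0.9,-0.3,0,0],[-1,2.6,-0.9,0,0],[-1,5.2,-1.8,0,0],[-1,7.8,-2.7,0,0],[-1,10.4,-3.5,0,0]])

```text
time_s: 33.37
tool_pos: [0.437, -0.2444, 0.1703]
tcp_rot: [-0.0, 0.893, 0.451, -0.0]
contact_force: [1.7, 0.4, -4.9]
finger_gap: 0.596
grasp_force: 30.0
```

Call:
servo_tool(moves=[[-1,2.6,-0.9,0,0],[-1,5.2,-1.8,0,0],[-1,7.8,-2.7,0,0],[-1,10.4,-3.6,0,0],[-1,13,-4.4,0,0]])

```text
time_s: 33.78
tool_pos: [0.4786, -0.1136, 0.1705]
tcp_rot: [-0.0, 0.893, 0.451, -0.0]
contact_force: [1.6, -0.9, -5.4]
finger_gap: 0.592
grasp_force: 30.0
```

Call:
servo_tool(moves=[[-1,2.6,-0.9,0,-0.08],[-1,5.2,-1.8,0,-0.16],[-1,7.6,-2.6,0,-0.24],[-1,9.4,-3.3,0,-0.32],[-1,10.2,-3.6,0,-0.39]])

```text
time_s: 34.2
tool_pos: [0.5105, -0.0086, 0.1705]
tcp_rot: [-0.001, 0.786, 0.618, 0.0]
contact_force: [-0.3, -0.9, -5.0]
finger_gap: 0.59
grasp_force: 30.0
```

Call:
servo_tool(moves=[[-1,0,0,0,0],[-1,0,0,0,0],[-1,0,0,0,0]])

```text
time_s: 34.45
tool_pos: [0.5101, -0.0129, 0.1706]
tcp_rot: [-0.0, 0.789, 0.614, -0.0]
contact_force: [1.4, -0.7, -4.8]
finger_gap: 0.592
grasp_force: 29.9
```

```bash
python3 go.py .5115 -.011 .1133 -.242
```

```text
[ 0.22  0.09  5.73 -0.01]
pos [ 0.5101 -0.0129  0.1706] q [ 0.46  0.3  -0.58  1.92  0.2   0.98 -0.46] gap 0.592 f 29.94917969837843 t 34.45
```

Call:
servo_tool(moves=[[-1,0.2,0.1,1.5,0],[-1,0.2,0.1,3,0],[-1,0.2,0.1,4.3,0],[-1,0.2,0.1,5.3,0],[-1,0.2,0.1,5.3,0]])

```text
time_s: 34.87
tool_pos: [0.5109, -0.0113, 0.1162]
tcp_rot: [-0.001, 0.789, 0.614, -0.001]
contact_force: [-1.6, -0.0, -4.3]
finger_gap: 0.593
grasp_force: 30.0
```

Call:
servo_tool(moves=[[-1,0,0,0,0],[-1,0,0,0,0],[-1,0,0,0,0]])

```text
time_s: 35.12
tool_pos: [0.5125, -0.0108, 0.1187]
tcp_rot: [0.0, 0.789, 0.615, 0.0]
contact_force: [0.2, -0.3, -4.7]
finger_gap: 0.596
grasp_force: 30.0
```

```bash
python3 go.py .5115 -.011 .1133 -.242
```

```text
[-0.05 -0.09  0.54 -0.  ]
pos [ 0.5125 -0.0108  0.1187] q [ 0.42  0.38 -0.55  1.96  0.25  0.88 -0.51] gap 0.596 f 29.959954023506725 t 35.1167
```

Call:
servo_tool(moves=[[-1,0,-0.1,0.2,0],[-1,0,-0.1,0.4,0],[-1,0,-0.1,0.5,0],[-1,0,-0.1,0.55,0],[-1,0,-0.1,0.55,0]])

```text
time_s: 35.53
tool_pos: [0.5112, -0.0102, 0.1133]
tcp_rot: [0.0, 0.788, 0.615, -0.0]
contact_force: [-7.0, 0.5, 13.6]
finger_gap: 0.59
grasp_force: 30.1
```

Call:
servo_tool(moves=[[-1,0,0,0,0],[-1,0,0,0,0]])

```text
time_s: 35.7
tool_pos: [0.5112, -0.0103, 0.1133]
tcp_rot: [0.0, 0.789, 0.615, 0.0]
contact_force: [-7.1, -0.2, 14.4]
finger_gap: 0.591
grasp_force: 30.1
```

```bash
python3 go.py .5115 -.011 .1133 -.242
```

```text
[-0.06  0.04 -0.   -0.  ]
pos [ 0.5112 -0.0103  0.1133] q [ 0.42  0.38 -0.55  1.96  0.26  0.86 -0.52] gap 0.591 f 30.061914790348965 t 35.7
```

Call:
servo_tool(moves=[[1,0,0,-0.05,0],[1,0,0,-0.05,0],[1,0,0,-0.05,0],[1,0,0,-0.05,0],[1,0,0,-0.05,0]])

```text
time_s: 36.12
tool_pos: [0.5111, -0.0104, 0.1129]
tcp_rot: [-0.0, 0.789, 0.615, 0.0]
contact_force: [-0.4, 0.7, 0.3]
finger_gap: 0.908
grasp_force: 0.0
```

Call:
servo_tool(moves=[[1,0,0,0,0],[1,0,0,-2,0],[1,0,0,-4.5,0],[1,0,0,-7,0],[1,0,0,-9.5,0]])

```text
time_s: 36.53
tool_pos: [0.5108, -0.0103, 0.209]
tcp_rot: [-0.0, 0.788, 0.615, -0.0]
contact_force: [-0.8, -0.0, 0.2]
finger_gap: 1.003
grasp_force: 0.0
```

Call:
servo_tool(moves=[[1,-4,0,0,0],[1,-8,0,0,0],[1,-12,0,0,0],[1,-16,0,0,0],[1,-20,0,0,0]])

```text
time_s: 36.95
tool_pos: [0.4615, -0.2062, 0.2082]
tcp_rot: [0.0, 0.788, 0.615, 0.0]
contact_force: [1.1, 0.2, 1.3]
finger_gap: 0.998
grasp_force: 0.0
```

Call:
servo_tool(moves=[[1,-3,0,0,0],[1,-6,0,0,0],[1,-6,0,0,0],[1,-6,0,0,0]])

```text
time_s: 37.28
tool_pos: [0.4472, -0.2638, 0.2077]
tcp_rot: [-0.0, 0.789, 0.614, -0.0]
contact_force: [0.3, 0.6, -0.3]
finger_gap: 0.997
grasp_force: 0.0
```

```bash
cat >> look.py <<'E'
z=X[...,2]
for n,h,t in(("blue",(95,130),(.534,.082)),("yel",(20,38),(.5115,-.011))):
    m=(z>.13)&(z<.18)&(hsv[...,0]>=h[0])&(hsv[...,0]<=h[1])&(hsv[...,1]>90)
    P=X[m];P=P[np.linalg.norm(P[:,:2]-t,axis=1)<.06];print(n,len(P),P.mean(0).round(4),"err",(P.mean(0)[:2]-t).round(4))
m=(z>.045)&(z<.08)&((hsv[...,0]<8)|(hsv[...,0]>172))&(hsv[...,1]>150);P=X[m];P=P[np.linalg.norm(P[:,:2]-[.469,.3405],axis=1)<.05]
print("hard cap",len(P),P.mean(0).round(4))
E
python3 look.py t9
```

```text
blue 304 [0.531  0.0846 0.1614] err [-0.003   0.0026]
yel 347 [ 0.5091 -0.0063  0.1611] err [-0.0024  0.0047]
hard cap 62 [0.4696 0.3398 0.0604]
```

View pics/t9.png

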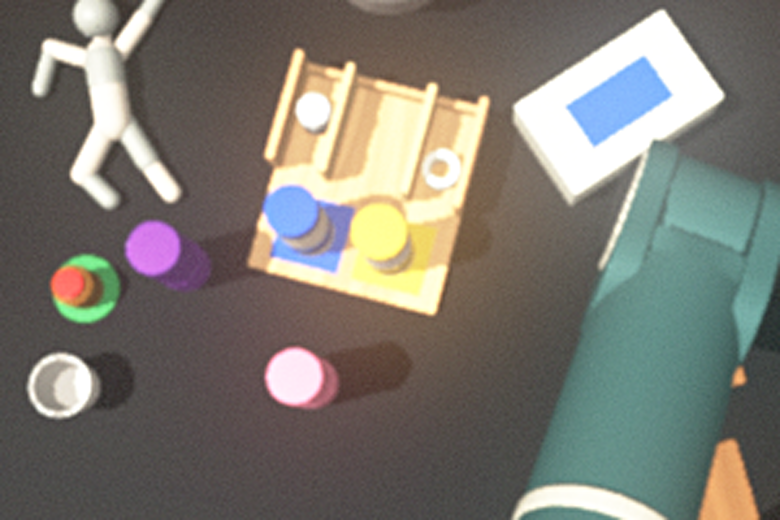

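The blue bottle (293,212) is on the blue square and the yellow one (381,230) on the yellow square, each within about 5 mm of centre. The hardener is centred on the coaster, the figure hasn't moved, and the arm touches nothing, so I hand in.

```bash
python3 -c "
from rig import order
print(order.hand_in())"
```

```text
the job is handed in; nothing more can be done
None
```

I handed the job in after about 37 s of robot time; no verdict came back. By my last camera check the tall bottles stand on their own squares (about 5 mm off centre or less), the hardener is centred on the coaster, and the figure looks unmoved.

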